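# Stow the lock pins in the sprung drawer bays

### The arm

A 6-joint arm with a two-finger parallel gripper is mounted at the origin on the work surface. World frame = base frame: x ahead of the robot, y to its left, z up, the work surface at z = 0. Lengths are in m, angles in rad, forces in N, time in s.
With the tool pointing down it reaches from about 0.35 to 0.775 m from the base axis. Payload 5.5 kg.
Tool frame: the origin (TCP) lies at the very end of the fingers, on their centre line; the grasp point (between the pads) lies 19 mm behind it (grip_point_offset is the distance from the TCP to the grasp point, in m); z points along the fingers, y is the direction in which the jaws open and shut (so a half turn about z gives the same grasp; the last joint's range is limited). The gripper opens to 85 mm and grips with 20 to 120 N. Pads are 22 mm wide; open, the fingers measure 114 mm over their backs; the gripper's body (76 mm by 85 mm) begins 54 mm behind the grasp point. The pads swing forward as they close: fully open they stand 13 mm farther back than shut.
Start: joints at [1.201, 0.313, 0.046, 1.304, 0, 1.431], TCP at [0.131, 0.56, 0.231] pointing down, gripper open.
Joint ranges: [-2.76, 2.76], [-0.86, 1.69], [-1.03, 1.26], [-2.2, 2.34], [-1.47, 1.5], [-3.14, 3.14]. Speed limits (rad/s): [2.57, 2.57, 3.14, 3.14, 3.14, 3.14].

### API

Orientations are given as a unit quaternion [w, x, y, z].
In Python, from workcell import * gives the robot as it stands.
- The arm moves only by the shell command python3 -m crank 'ROWS' [OPENING] [FORCE]. ROWS is a JSON object of lists of equal length, an entry for each row: "travel": the shift along the tool's x, y, z in units of 40 mm (1.0 is 40 mm), a list of three; "turn": the turn about the tool's z in rad. In form: {"travel": [[x, y, z], ...], "turn": [turn, ...]}. A call has 1 to 5 rows; each row is the pose to reach, as a shift and turn from the pose commanded when the call began, along the tool's axes at that moment; what a row does not reach only later rows make up. A row lasts 1/12 s, in which the tool goes at most 41.7 mm and 7.16 degrees, less where a joint would pass 70% of its speed; a pose out of reach is approached as far as the arm can. A call with a gripper value outside its range is refused whole. OPENING is the finger opening in mm, from 0 to 85.4, set as the call begins (- or left out, the last holds). The fingers move at their own pace and stop on an object; FORCE is the grip in N (left out, the last holds). Time passes only in rows, so rows that repeat a pose let the fingers close. It gives the time, the measured TCP pose, the force and the opening at its end, in the units of the state.
- get_state(): the state, without advancing time (a new reading comes with each control period).
- read_camera(name): name is "side" or "top" or "wrist"; returns a dict with "image" (480x640x3 uint8, red, green, blue), "K" (3x3 intrinsics, pixels), "R" (3x3) and "t" (3): a world point X has camera coordinates R X + t. Camera axes: x right, y down, z forward; pixel columns grow to the right and rows downward; lengths in m; the calibration is good to about 2 mm. The wrist camera is an equidistant fisheye: a pixel r from the principal point sees the ray r / f radians off the axis. A picture is of the moment at which its call begins. There is no depth.
- hand_in(): hands the job in, once; it reports no verdict.
The state is a dict: "clock": time; "joint_pos": joint angles; "qvel": joint speeds; "tau": joint torques, N m; "tcp_pos": TCP position; "orientation": TCP orientation; "wrist_force": force on the tool from outside, world axes, zero at the start; "ft_torque": the same for the moment, N m; "finger_gap": finger opening in m.
Only numpy, scipy, OpenCV 4.12 (cv2) and the standard library are available. Lean on these libraries where they do the work, as an engineer would, in place of code of your own. Each camera call takes 0.05 s, during which the arm holds its last target. There are 200 camera calls.

### The job

Put the two T-headed lock pins away in the half-open drawer: each lies flat in the compartment of its own length, nose under the metal hood against the sprung stop and head down behind the wall in the middle of the drawer. Then push the drawer fully shut, leaving the flask, the fuse holder and the bung alone.

Things in the scene. Friction and masses are not known exactly. Their poses are not given: they have to be found in the camera images.
- long_pin: Steel lock pin lying on the shelf, the longer of two: straight square-edged bar 130 mm long over all, 20 mm wide, 22 mm high, with a T head at one end 12 mm long and 36 mm wide (same height). Origin at mid-length on its underside; x along the bar to the plain nose, z up. 0.19 to 0.38 kg.
- long_nose (a point): Middle of the lower edge of the long pin's nose end, 65 mm from the pin's origin along its x.
- short_pin: Steel lock pin lying on the shelf, the shorter of two: straight square-edged bar 100 mm long over all, 20 mm wide, 22 mm high, with a T head at one end 12 mm long and 36 mm wide (same height). Origin at mid-length on its underside; x along the bar to the plain nose, z up. 0.19 to 0.38 kg.
- short_nose (a point): Middle of the lower edge of the short pin's nose end, 50 mm from the pin's origin along its x.
- long_bay (a point): The long pin's compartment: point on the drawer floor under the middle of the stowed pin. Axes as point pull; the nose goes to the drawer's +y side. Tail wall 14 mm high, 12 mm thick, its face 65 mm from here on the -y side (beyond it is the other bay's head end). Side ribs 8 mm high, 5 thick, 26 apart, left out within 24 mm of this point and beside the head.
- long_bay_nose (a point): Point on the drawer floor under the end of the long pin's nose when stowed. A fixed aluminium hood covers the last 12 mm of the stowed pin and all beyond: underside 32 mm, top 35 mm above the floor, 34 mm wide inside. A pin goes in tilted nose-down 10 to 30 degrees, nose under the hood and pushed against the sprung stop, then its head is lowered behind the tail wall.
- short_bay (a point): The short pin's compartment: point on the drawer floor under the middle of the stowed pin. Axes as point pull; the nose goes to the drawer's -y side. Tail wall 14 mm high, 12 mm thick, its face 50 mm from here on the +y side (beyond it is the other bay's head end). Side ribs 8 mm high, 5 thick, 26 apart, left out within 24 mm of this point and beside the head.
- short_bay_nose (a point): Point on the drawer floor under the end of the short pin's nose when stowed. A fixed aluminium hood covers the last 12 mm of the stowed pin and all beyond: underside 32 mm, top 35 mm above the floor, 34 mm wide inside. A pin goes in tilted nose-down 10 to 30 degrees, nose under the hood and pushed against the sprung stop, then its head is lowered behind the tail wall.
- long_stop (a joint): How far the long bay's sprung stop is pressed (m): a flat upright steel plate under the hood, 25 mm high. At 0 it stands 6 mm on the tail side of the stowed nose, leaving only 124 mm free; 0.006 with the pin stowed; at most 0.016 (10 mm past the stowed nose). It pushes back with 4 N at 0, 7 N stowed, 12 N at the end and keeps the pin against the tail wall.
- short_stop (a joint): How far the short bay's sprung stop is pressed (m): a flat upright steel plate under the hood, 25 mm high. At 0 it stands 6 mm on the tail side of the stowed nose, leaving only 94 mm free; 0.006 with the pin stowed; at most 0.016 (10 mm past the stowed nose). It pushes back with 4 N at 0, 7 N stowed, 12 N at the end and keeps the pin against the tail wall.
- drawer (a joint): How far the drawer is open (m), 0 is fully shut; it slides along the cabinet's x on runners with about 1.5 N of friction, at most 0.17 open. It starts 0.125 to 0.14 open.
- pull (a point): Middle of the outer face of the flat brass pull plate (100 wide, 12 high, 6 mm thick) on the drawer front. Drawer's axes: x from the robot into the cabinet (the way it shuts), y left, z up. Drawer front 336 wide, 15 thick, from 23 mm below to 23 mm above this point; its inner face 21 mm, the compartments' common centre line 70 mm behind it; drawer floor 15 mm below it.
- cabinet: Fixed painted beech cabinet, 280 mm deep, 340 mm wide, 105 mm high; its flat top is the shelf. Origin on the work surface under the middle of its front face; x into the cabinet, y to the left, z up. The drawer floor is 50 mm above the work surface.
- flask: Pewter flask, 54 mm across, 74 mm tall, standing on the work surface to the right of the cabinet; origin at the centre of its underside. Leave alone.
- fuse_holder: Cream ceramic fuse holder, 36 x 65 x 34 mm high, at the back of the shelf; origin at the centre of its underside. Leave alone.
- bung: Black rubber fender bung, 58 mm across, 50 mm high, at the back of the shelf; origin at the centre of its underside. Leave alone.
Mind the look-alikes: they are no part of the job. What is shaped like the short_pin but red is not meant. Leave any blue or pink look-alike of the long_pin alone.

How it is judged:
On the way:
1. both pins lie flat in their own compartments, let go, with the drawer still open (distance between long_pin and long_bay below 0.006 m and distance between long_nose and long_bay_nose below 0.006 m and angle between each of long_pin, short_pin's own z axis and vertical below 0.05 rad and distance between short_pin and short_bay below 0.006 m and distance between short_nose and short_bay_nose below 0.006 m and contact force between the fingers and long_pin below 0.1 N and contact force between the fingers and short_pin below 0.1 N and value of joint drawer above 0.08 m), for 0.2 s.
At the end, for the whole second after the job is handed in: Each pin lies flat (within 0.05 rad) in the compartment of its own length, its middle and its nose each within 6 mm of their stowed places, at rest, and the drawer is shut to within 6 mm (distance between long_pin and long_bay below 0.006 m and distance between long_nose and long_bay_nose below 0.006 m and angle between each of long_pin, short_pin's own z axis and vertical below 0.05 rad and distance between short_pin and short_bay below 0.006 m and distance between short_nose and short_bay_nose below 0.006 m and value of joint drawer below 0.006 m and linear speed of each of long_pin, short_pin below 0.02 m/s); the robot touches nothing.
It fails at once if the flask is shifted by more than 15 mm or tipped (distance of flask from where it was at the start of the episode above 0.015 m or angle between flask's own z axis and vertical above 0.25 rad).
It fails at once if the fuse holder is shifted by more than 15 mm or tipped (distance of fuse_holder from where it was at the start of the episode above 0.015 m or angle between fuse_holder's own z axis and vertical above 0.25 rad).
It fails at once if the bung is shifted by more than 15 mm or tipped (distance of bung from where it was at the start of the episode above 0.015 m or angle between bung's own z axis and vertical above 0.25 rad).
It also fails if it takes over 67 s, if anything falls off the work surface, if the arm or the gripper's body presses on something with over 40 N, if the wrist force passes 120 N, or if a joint passes its speed limit or range.

## Working session

There is one attempt and no reset: what is moved stays moved. The work goes in short steps, Python scripts to look and compute and a shell command to move; the robot and the scene stay as the last step left them, time stands still between calls to the robot, and variables do not carry over. Pictures are saved under pics/ and viewed, about 8 in all and at most 12, crops included, and the job is handed in when it is done.

```bash
ls; mkdir -p pics
python3 - <<'E'
from workcell import *
import cv2,numpy as np
for n in("top","side","wrist"):
    c=read_camera(n); cv2.imwrite(f"pics/{n}0.png",c["image"][:,:,::-1]); print(n,c["K"].tolist(),np.round(c["R"],4).tolist(),np.round(c["t"],4).tolist())
s=get_state();print({k:np.round(v,4).tolist() for k,v in s.items()})
E
```

```text
pics
top [[542.6213942112283, 0.0, 324.9730267693924], [0.0, 542.6213942112283, 235.8369959625266], [0.0, 0.0, 1.0]] [[-0.0266, -0.9994, -0.0233], [-0.9982, 0.0278, -0.0537], [0.0543, 0.0219, -0.9983]] [0.0161, 0.6326, 1.2198]
side [[501.5380927691627, 0.0, 321.96921107714763], [0.0, 501.5380927691627, 244.34585728537027], [0.0, 0.0, 1.0]] [[0.9257, -0.3776, 0.0228], [-0.2085, -0.5596, -0.8021], [0.3157, 0.7378, -0.5967]] [-0.5943, 0.2131, 0.8698]
wrist [[371.64829954431775, 0.0, 324.9072382728825], [0.0, 371.64829954431775, 242.93414664479377], [0.0, 0.0, 1.0]] [[0.2271, 0.9739, -0.0012], [0.9307, -0.2167, 0.2947], [0.2867, -0.068, -0.9556]] [-0.5741, -0.0386, 0.3804]
{'clock': 0.15, 'joint_pos': [1.2014, 0.3138, 0.0453, 1.3036, -0.0, 1.4312], 'qvel': [-0.0017, -0.0027, 0.0052, -0.0007, 0.0002, 0.0005], 'tau': [0.0028, -48.1067, 29.8814, 0.0139, -0.0001, 0.0], 'tcp_pos': [0.1309, 0.5595, 0.2306], 'orientation': [-0.0002, 0.1146, 0.9934, -0.0007], 'wrist_force': [0.7084, 0.1399, 0.079], 'ft_torque': [-0.0335, 0.0323, 0.0017], 'finger_gap': 0.0852}
```

View pics/top0.png

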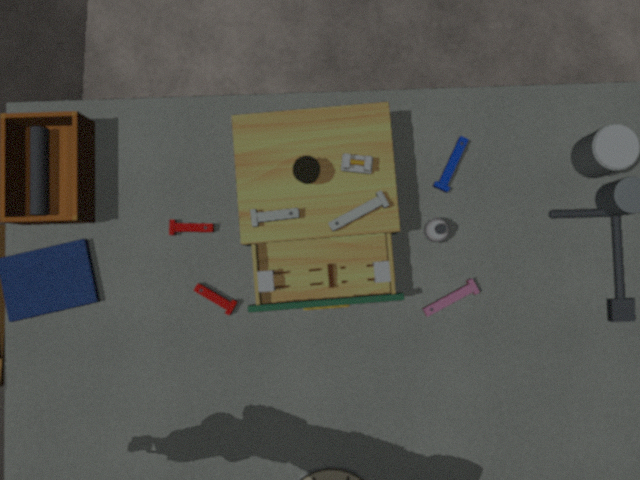

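View pics/side0.png

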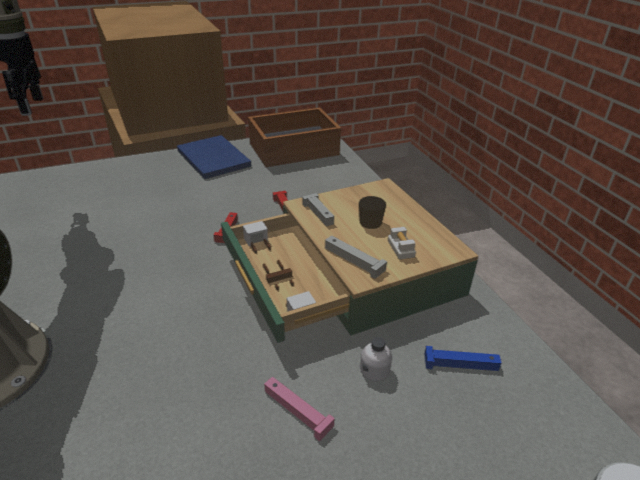

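```bash
cat > h.py <<'E'
from workcell import *
import cv2,numpy as np
def cast(c,px,z,fish=False):
    p=np.array(px,float).reshape(-1,1,2)
    u=(cv2.fisheye.undistortPoints(p,c["K"],np.zeros(4)) if fish else cv2.undistortPoints(p,c["K"],None)).reshape(-1,2)
    d=np.c_[u,np.ones(len(u))]@c["R"]; C=-c["R"].T@c["t"]
    return C+d*((z-C[2])/d[:,2])[:,None]
def blobs(im,mask,amin=60):
    cs,_=cv2.findContours(mask.astype(np.uint8),cv2.RETR_EXTERNAL,cv2.CHAIN_APPROX_NONE)
    return [k for k in cs if cv2.contourArea(k)>amin]
E
python3 - <<'E'
from h import *
c=read_camera("top"); im=c["image"]; hsv=cv2.cvtColor(im,cv2.COLOR_RGB2HSV)
print("C",-c["R"].T@c["t"])
m=(hsv[:,:,1]<60)&(hsv[:,:,2]>120)
roi=np.zeros(m.shape,bool); roi[90:310,225:415]=1
for k in blobs(im,m&roi,40):
    r=cv2.minAreaRect(k); b=cv2.boxPoints(r); x,y=r[0]
    z=0.127 if y<240 else 0.085
    w=cast(c,b,z); print(np.round(r[0],1),np.round(r[1],1),cv2.contourArea(k),np.round(w[:,:2],4).tolist(),np.round(cast(c,[r[0]],z)[0],4))
cor=[[232.5,115.5],[388,103],[399,229],[241,243]]
print(np.round(cast(c,cor,0.105),4))
print("pull ends",np.round(cast(c,[[303,309],[347,306]],0.065),4), "front ends", np.round(cast(c,[[249,310],[403,297]],0.088),4))
cv2.imwrite("pics/crop1.png",cv2.resize(im[95:320,225:415,::-1],None,fx=3,fy=3,interpolation=cv2.INTER_CUBIC)[:600*1][:600])
cv2.imwrite("pics/crop1.png",cv2.resize(im[180:320,225:415,::-1],None,fx=4,fy=4,interpolation=cv2.INTER_CUBIC))
E
```

```text
C [ 0.56562055 -0.0282027   1.25208188]
[265. 281.] [18. 14.] 176.0 [[0.5552, 0.1436], [0.5544, 0.1134], [0.5159, 0.1142], [0.5166, 0.1444]] [0.5355 0.1289 0.085 ]
[381.2 271.4] [18.7 15.1] 207.5 [[0.5679, -0.103], [0.571, -0.1353], [0.5312, -0.1389], [0.528, -0.1067]] [ 0.5495 -0.121   0.085 ]
[[ 0.8929  0.189   0.105 ]
 [ 0.9089 -0.1455  0.105 ]
 [ 0.6382 -0.1598  0.105 ]
 [ 0.6178  0.1756  0.105 ]]
pull ends [[ 0.4721  0.0499  0.065 ]
 [ 0.4762 -0.046   0.065 ]] front ends [[ 0.4746  0.1641  0.088 ]
 [ 0.494  -0.1653  0.088 ]]
```

View pics/crop1.png

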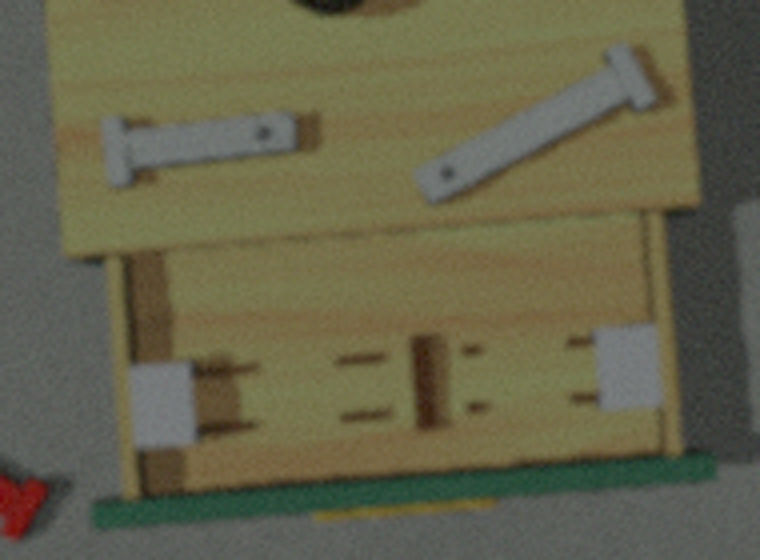

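```bash
cat >> h.py <<'E'
from scipy.spatial.transform import Rotation as Ro
def pose():
    s=get_state(); R=Ro.from_quat(s["orientation"],scalar_first=True).as_matrix()
    return s,R
def go(xyz,phi):
    s,R=pose(); d=R.T@(np.array(xyz)-s["tcp_pos"])/0.04
    cur=np.arctan2(R[1,1],R[0,1]); t=-((phi-cur+np.pi)%(2*np.pi)-np.pi)
    print("travel",np.round(d,3).tolist(),"turn",round(t,3))
E
python3 - <<'E'
from h import *
c=read_camera("wrist"); s,R=pose()
C=-c["R"].T@c["t"]; print("cam in tool",R.T@(C-s["tcp_pos"]), "axis in tool",R.T@c["R"][2])
c=read_camera("top")
p=cast(c,[[298.75,212.75],[251.25,218],[331,227],[386.25,198]],.127)[:,:2]; print(np.round(p,4), np.linalg.norm(p[0]-p[1]),np.linalg.norm(p[2]-p[3]))
go([0.52,0.0,0.30],0.06)
E
```

```text
cam in tool [ 0.07561334 -0.00036837 -0.14354845] axis in tool [-2.94878038e-01  3.55853534e-04  9.55534832e-01]
[[ 0.6766  0.0498]
 [ 0.6684  0.1493]
 [ 0.6449 -0.0166]
 [ 0.7021 -0.1331]] 0.09984110735180216 0.12975617025297886
travel [-12.659, -11.411, -1.72] turn 1.281
```

```bash
for i in 1 2 3 4; do python3 -m crank '{"travel":[[-0.73,-0.53,-0.05],[-1.45,-1.05,-0.1],[-2.18,-1.58,-0.15],[-2.9,-2.1,-0.2],[-3.63,-2.63,-0.25]],"turn":[0,0,0,0,0]}' 45 >/dev/null; done
for i in 1 2; do python3 -m crank '{"travel":[[0,0,0],[0,0,0],[0,0,0],[0,0,0],[0,0,0]],"turn":[0.12,0.24,0.36,0.48,0.6]}' ; done
python3 - <<'E'
from h import *
go([0.60,0.02,0.27],0.06)
E
```

```text
clock: 2.38
tcp_pos: [0.6007, 0.0176, 0.271]
orientation: [-0.0, 0.406, 0.914, -0.0]
wrist_force: [0.6, 0.1, 0.4]
finger_gap: 0.0444
clock: 2.8
tcp_pos: [0.6006, 0.0179, 0.2711]
orientation: [-0.0, 0.658, 0.753, -0.0]
wrist_force: [0.3, 0.1, -0.2]
finger_gap: 0.0453
travel [0.054, -0.008, 0.029] turn 0.075
```

Run:
```python
from h import *
c=read_camera("wrist"); im=c["image"]; cv2.imwrite("pics/w1.png",im[:,:,::-1]); np.savez("w1.npz",**c)
```

```text
(no output)
```

View pics/w1.png

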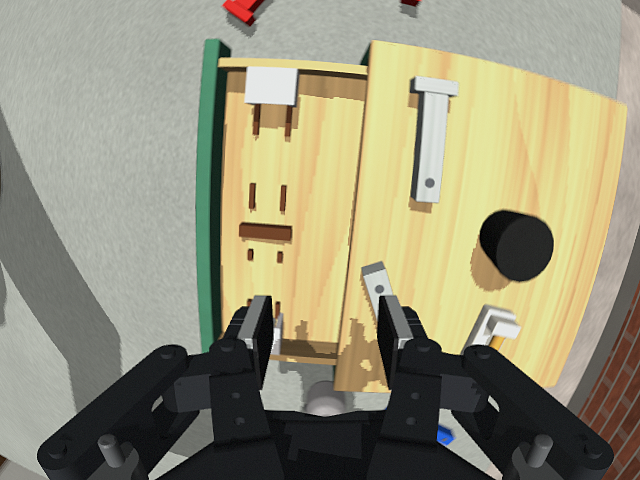

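Run:
```python
from h import *
c=dict(np.load("w1.npz")); im=c["image"]; hsv=cv2.cvtColor(im,cv2.COLOR_RGB2HSV); H,S,V=cv2.split(hsv)
print(hsv[130,432],hsv[130,415],hsv[85,270],hsv[231,266],hsv[88,435],hsv[75,270])
def rep(name,k,z):
    w=cast(c,k.reshape(-1,2),z,True)[:,:2].astype(np.float32); r=cv2.minAreaRect(w); 
    print(name,np.round(k.reshape(-1,2).mean(0)),"ctr",np.round(r[0],4),"size",np.round(r[1],4),"ang",round(r[2],2))
for th in (185,200,215):
    m=(S<40)&(V>th); m[:, :355]=0; m[250:]=0;m[:60]=0; m[:,470:]=0
    for k in blobs(im,m,200): rep(f"short{th}",k,.127)
m=(S<40)&(V>170); m[120:]=0; m[:60]=0; m[:,320:]=0; m[:,:230]=0
for k in blobs(im,m,300): rep("hood",k,.085)
m=(S>110)&(V<150)&(H<20); m[300:]=0;m[:90]=0;m[:,320:]=0;m[:,235-5:]=m[:,230:]; m[:,:230]=0
for k in blobs(im,m,30): rep("brown",k,.064 if cv2.contourArea(k)>400 else .058)
cv2.imwrite("pics/w1c.png",np.hstack([cv2.resize(im[60:330,215:315,::-1],None,fx=2.2,fy=2.2,interpolation=cv2.INTER_CUBIC),cv2.resize(im[60:330,350:470,::-1],None,fx=2.2,fy=2.2,interpolation=cv2.INTER_CUBIC)]))
```

```text
[ 60   8 217] [ 26  90 202] [ 80   3 232] [ 12 161 114] [ 60   5 221] [ 90   2 232]
short185 [432. 147.] ctr [0.6755 0.0938] size [0.0193 0.0872] ang 4.73
short185 [437.  85.] ctr [0.6715 0.1439] size [0.0352 0.0112] ang 4.51
short200 [432. 147.] ctr [0.6756 0.0939] size [0.019  0.0868] ang 4.77
short200 [437.  85.] ctr [0.6714 0.144 ] size [0.0352 0.0112] ang 4.18
short215 [431. 155.] ctr [0.6756 0.0939] size [0.0187 0.0862] ang 4.46
short215 [437.  85.] ctr [0.6714 0.144 ] size [0.0352 0.0112] ang 4.0
hood [270.  85.] ctr [0.5367 0.1283] size [0.0445 0.0334] ang 2.57
brown [280. 257.] ctr [ 0.561  -0.0379] size [0.0052 0.011 ] ang 5.63
brown [250. 254.] ctr [ 0.5308 -0.0389] size [0.0053 0.0112] ang 4.0
brown [266. 231.] ctr [ 0.5443 -0.0108] size [0.0526 0.0156] ang 3.4
brown [283. 198.] ctr [0.5579 0.0232] size [0.0049 0.0258] ang 2.56
brown [252. 195.] ctr [0.5273 0.0219] size [0.0061 0.0252] ang 5.17
brown [288. 121.] ctr [0.5541 0.0982] size [0.0065 0.0291] ang 3.03
brown [256. 119.] ctr [0.5233 0.097 ] size [0.0071 0.0294] ang 2.4
```

View pics/w1c.png

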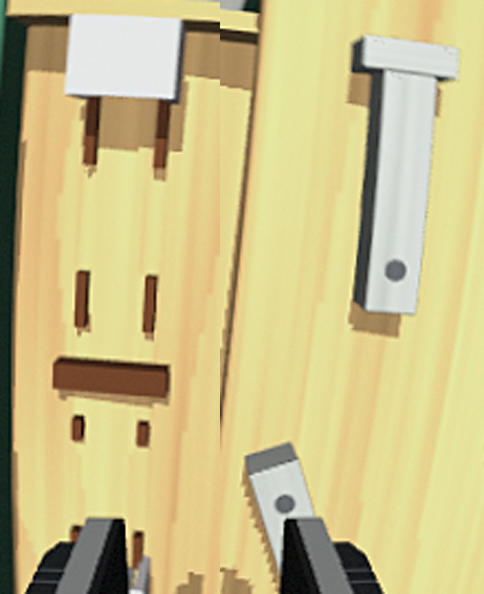

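Run:
```python
from h import *
go([0.675,0.100,0.16],0.082)
```

```text
travel [1.794, 2.111, 2.778] turn 0.048
```

```bash
python3 -m crank '{"travel":[[0.6,0.7,0.9],[1.2,1.4,1.8],[1.8,2.11,2.78],[1.8,2.11,2.78],[1.8,2.11,2.78]],"turn":[0.05,0.05,0.05,0.05,0.05]}' 45 40
python3 - <<'E'
from h import *
go([0.675,0.100,0.108],0.082)
E
```

```text
clock: 3.27
tcp_pos: [0.673, 0.104, 0.1527]
orientation: [-0.003, 0.672, 0.74, -0.003]
wrist_force: [-2.2, 0.6, -1.0]
finger_gap: 0.0451
travel [-0.107, 0.05, 1.118] turn 0.015
```

```bash
python3 -m crank '{"travel":[[0,0,0.5],[0,0,0.5],[0,0,0.5]],"turn":[0,0,0]}'
python3 - <<'E'
from h import *
go([0.675,0.100,0.108],0.082)
c=read_camera("wrist"); cv2.imwrite("pics/w2.png",c["image"][:,:,::-1])
E
```

```text
clock: 3.52
tcp_pos: [0.6731, 0.1008, 0.1395]
orientation: [-0.001, 0.674, 0.739, -0.001]
wrist_force: [-0.3, 0.7, 1.1]
finger_gap: 0.0453
travel [-0.024, 0.048, 0.787] turn 0.01
```

View pics/w2.png

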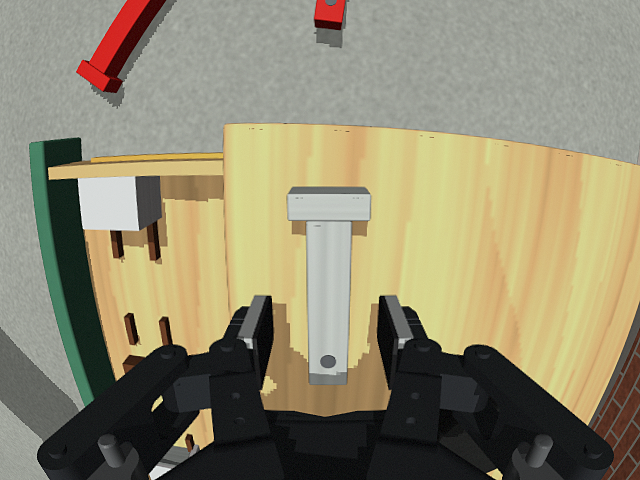

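```bash
python3 -m crank '{"travel":[[0,0.05,0.3],[0,0.05,0.6],[-0.02,0.05,0.79],[-0.02,0.05,0.79]],"turn":[0,0,0,0]}' 
python3 -m crank '{"travel":[[0,0,0],[0,0,0],[0,0,0],[0,0,0],[0,0,0]],"turn":[0,0,0,0,0]}' 12 40
python3 -m crank '{"travel":[[0,0,0],[0,0,-0.5],[0,0,-1],[0,0,-1],[0,0,-1]],"turn":[0,0,0,0,0]}'
python3 - <<'E'
from h import *
c=read_camera("wrist"); cv2.imwrite("pics/w3.png",c["image"][:,:,::-1])
go([0.5477-.018*.054,-.0685+.018,0.148],0.054)
E
```

```text
clock: 3.9
tcp_pos: [0.6753, 0.0999, 0.107]
orientation: [-0.001, 0.674, 0.738, -0.001]
wrist_force: [-0.1, 0.1, -0.1]
finger_gap: 0.045
clock: 4.32
tcp_pos: [0.6767, 0.1004, 0.1095]
orientation: [0.001, 0.674, 0.739, 0.001]
wrist_force: [-1.0, -1.0, 1.6]
finger_gap: 0.0192
clock: 4.73
tcp_pos: [0.677, 0.1005, 0.1491]
orientation: [0.001, 0.674, 0.739, 0.001]
wrist_force: [0.8, 0.4, -3.4]
finger_gap: 0.0188
travel [-3.465, -3.564, -0.006] turn 0.037
```

View pics/w3.png

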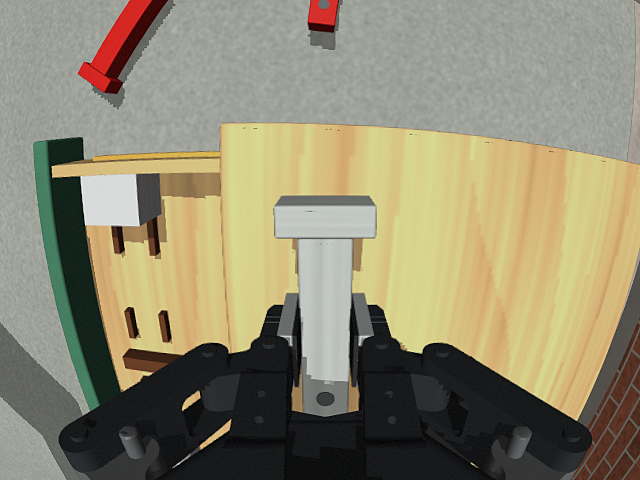

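```bash
python3 -m crank '{"travel":[[-0.7,-0.7,0],[-1.4,-1.4,0],[-2.1,-2.1,0],[-2.8,-2.8,0],[-3.46,-3.56,0]],"turn":[0.01,0.02,0.03,0.04,0.04]}' 
python3 -m crank '{"travel":[[0,0,0],[0,0,0.3],[0,0,0.8],[0,0,1.3],[0,0,1.3]],"turn":[0,0,0,0,0]}'
python3 - <<'E'
from h import *
go([0.5467,-.0505,0.072],0.054)
c=read_camera("wrist"); cv2.imwrite("pics/w4.png",c["image"][:,:,::-1])
E
```

```text
clock: 5.2
tcp_pos: [0.5448, -0.0512, 0.1464]
orientation: [-0.001, 0.689, 0.725, -0.001]
wrist_force: [1.0, -1.2, -1.8]
finger_gap: 0.0189
clock: 5.62
tcp_pos: [0.5429, -0.0496, 0.0913]
orientation: [-0.004, 0.689, 0.725, -0.002]
wrist_force: [-1.4, 0.4, -3.3]
finger_gap: 0.0191
travel [-0.03, 0.097, 0.482] turn -0.003
```

View pics/w4.png

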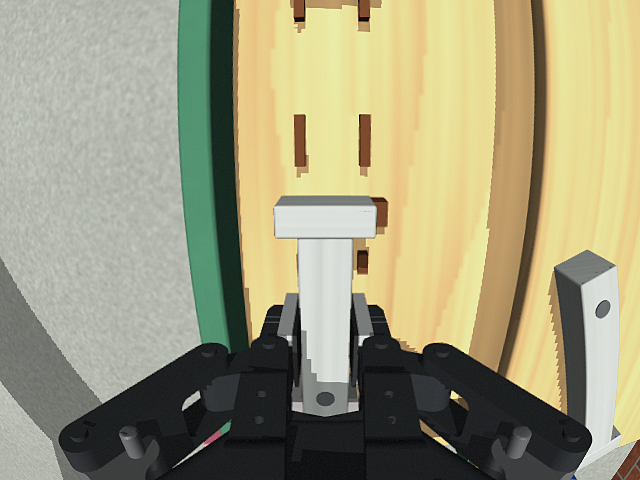

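```bash
python3 -m crank '{"travel":[[0,0.1,0],[0,0.1,0.2],[0,0.1,0.4],[0,0.1,0.5],[0,0.1,0.5]],"turn":[0,0,0,0,0]}'
python3 - <<'E'
from h import *
go([0.5467,-.0505,0.0685],0.054)
E
python3 -m crank '{"travel":[[0,0,0.05],[0,0,0.1],[0,0,0.15],[0,0,0.15]],"turn":[0,0,0,0]}'
python3 - <<'E'
from h import *
go([0.5467,-.0505,0.064],0.054)
E
```

```text
clock: 6.08
tcp_pos: [0.5502, -0.0498, 0.0754]
orientation: [-0.001, 0.689, 0.725, -0.0]
wrist_force: [-0.5, 0.4, -2.0]
finger_gap: 0.0192
travel [-0.012, -0.088, 0.172] turn -0.003
clock: 6.42
tcp_pos: [0.5508, -0.0501, 0.0703]
orientation: [-0.0, 0.689, 0.725, -0.0]
wrist_force: [-0.1, -0.0, -1.3]
finger_gap: 0.0191
travel [-0.004, -0.103, 0.156] turn -0.003
```

```bash
python3 -m crank '{"travel":[[0,-0.05,0],[0,-0.1,0.05],[0,-0.1,0.1],[0,-0.1,0.15],[0,-0.1,0.15]],"turn":[0,0,0,0,0]}' 
python3 -m crank '{"travel":[[0,0,0.05],[0,0,0.1],[0,0,0.1]],"turn":[0,0,0]}'
python3 - <<'E'
from h import *
go([0.5467,-.0505,0.064],0.054)
c=read_camera("wrist"); cv2.imwrite("pics/w5.png",c["image"][:,:,::-1]); c=read_camera("side")
cv2.imwrite("pics/s5.png",np.hstack([cv2.resize(c["image"][200:340,210:360,::-1],None,fx=3.2,fy=3.2,interpolation=cv2.INTER_CUBIC),cv2.imread("pics/w5.png")[150:430,200:500].repeat(2,0)[:448]] ))
E
```

```text
clock: 6.83
tcp_pos: [0.5485, -0.0513, 0.0664]
orientation: [0.002, 0.689, 0.725, 0.001]
wrist_force: [-1.5, -2.4, 7.2]
finger_gap: 0.019
clock: 7.08
tcp_pos: [0.5495, -0.0524, 0.0631]
orientation: [0.003, 0.689, 0.725, 0.001]
wrist_force: [-1.5, -5.0, 10.6]
finger_gap: 0.0192
travel [0.05, -0.067, -0.023] turn -0.004
```

View pics/s5.png

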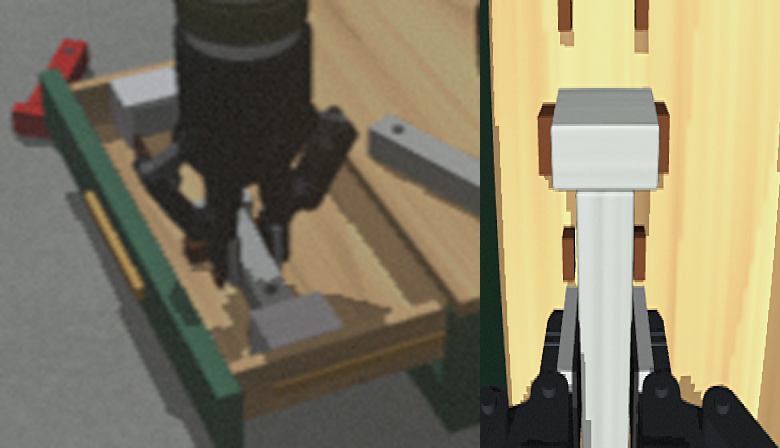

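```bash
python3 -m crank '{"travel":[[-0.1,-0.03,0],[-0.2,-0.06,0],[-0.3,-0.06,0],[-0.35,-0.06,0],[-0.35,-0.06,0]],"turn":[0,0,0,0,0]}'
python3 - <<'E'
from h import *
go([0.5485,-.0725,0.062],0.054)
E
```

```text
clock: 7.6
tcp_pos: [0.5466, -0.0638, 0.0617]
orientation: [0.0, 0.689, 0.725, 0.002]
wrist_force: [1.5, 5.4, 6.8]
finger_gap: 0.019
travel [-0.22, 0.037, -0.008] turn -0.003
```

```bash
python3 -m crank '{"travel":[[-0.1,0,0],[-0.2,0,0],[-0.26,0,0],[-0.26,0,0],[-0.26,0,0]],"turn":[0,0,0,0,0]}'
python3 - <<'E'
from h import *
go([0.5485,-.0735,0.056],0.054)
E
```

```text
clock: 8.02
tcp_pos: [0.5461, -0.0731, 0.0607]
orientation: [-0.001, 0.688, 0.725, 0.002]
wrist_force: [1.3, 8.5, 3.3]
finger_gap: 0.019
travel [-0.013, 0.06, 0.117] turn -0.002
```

```bash
python3 -m crank '{"travel":[[-0.03,0,0.05],[-0.03,0.03,0.1],[-0.03,0.03,0.15],[-0.03,0.03,0.2],[-0.03,0.03,0.2]],"turn":[0,0,0,0,0]}'
python3 - <<'E'
from h import *
c=read_camera("wrist"); cv2.imwrite("pics/w6.png",c["image"][:,:,::-1][0:420,120:560])
go([0.5485,-.0685,0.0545],0.054)
E
```

```text
clock: 8.43
tcp_pos: [0.5469, -0.0726, 0.0532]
orientation: [-0.002, 0.688, 0.726, 0.002]
wrist_force: [-0.5, 12.7, 9.4]
finger_gap: 0.0192
travel [0.099, 0.046, -0.032] turn -0.0
```

View pics/w6.png

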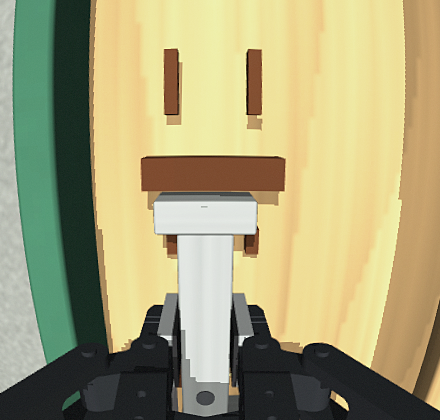

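```bash
python3 -m crank '{"travel":[[0.05,0,0],[0.1,0,0],[0.1,0,0],[0.1,0,0],[0.1,0,0]],"turn":[0,0,0,0,0]}' 34
python3 -m crank '{"travel":[[0,0,-0.2],[0,0,-0.8],[0,0,-1.6],[0,0,-2.4],[0,0,-2.9]],"turn":[0,0,0,0,0]}' 45
python3 - <<'E'
from h import *
go([0.676,-.0745,0.175],0.456)
E
```

```text
clock: 8.9
tcp_pos: [0.5467, -0.0723, 0.0522]
orientation: [-0.0, 0.689, 0.725, -0.0]
wrist_force: [-0.3, 0.5, -0.2]
finger_gap: 0.0343
clock: 9.32
tcp_pos: [0.5479, -0.0726, 0.1723]
orientation: [0.002, 0.689, 0.725, 0.001]
wrist_force: [0.5, 0.8, 0.0]
finger_gap: 0.045
travel [-0.21, 3.197, -0.057] turn -0.405
```

```bash
python3 -m crank '{"travel":[[0,0.6,0],[-0.1,1.2,0],[-0.2,1.8,0],[-0.2,2.5,0],[-0.2,3.2,0]],"turn":[0,0,0,0,0]}'
python3 -m crank '{"travel":[[0,0,0],[0,0,0],[0,0,0],[0,0,0],[0,0,0]],"turn":[-0.12,-0.24,-0.36,-0.4,-0.4]}'
python3 - <<'E'
from h import *
go([0.676,-.0745,0.108],0.456)
c=read_camera("wrist"); np.savez("w7.npz",**c); im=c["image"]; H,S,V=cv2.split(cv2.cvtColor(im,cv2.COLOR_RGB2HSV))
for th in(185,200):
    m=(S<40)&(V>th); m[:,:265]=0;m[:,385:]=0;m[:150]=0
    for k in blobs(im,m,150):
        p=k.reshape(-1,2); w=cast(c,p,.127,True)[:,:2].astype(np.float32); r=cv2.minAreaRect(w)
        print(th,p.min(0),p.max(0),np.round(r[0],4),np.round(r[1],4),round(r[2],1)); print(np.round(cv2.boxPoints(r),4).tolist())
cv2.imwrite("pics/w7.png",im[:,:,::-1])
E
```

```text
clock: 9.73
tcp_pos: [0.6761, -0.074, 0.1694]
orientation: [0.0, 0.689, 0.725, 0.0]
wrist_force: [0.3, -0.3, 0.7]
finger_gap: 0.045
clock: 10.15
tcp_pos: [0.6751, -0.0737, 0.1688]
orientation: [-0.0, 0.531, 0.847, -0.0]
wrist_force: [-0.2, -0.1, 0.2]
finger_gap: 0.0451
travel [-0.027, 0.011, 1.519] turn -0.004
185 [307 152] [345 355] [ 0.6728 -0.0673] [0.0193 0.117 ] 26.6
[[0.6380000114440918, -0.01940000057220459], [0.6904000043869019, -0.12389999628067017], [0.7075999975204468, -0.1152999997138977], [0.6553000211715698, -0.010700000450015068]]
200 [307 152] [344 355] [ 0.6726 -0.0675] [0.0187 0.1169] 26.7
[[0.6380000114440918, -0.01940000057220459], [0.690500020980835, -0.12389999628067017], [0.7071999907493591, -0.11550000309944153], [0.654699981212616, -0.010999999940395355]]
```

View pics/w7.png

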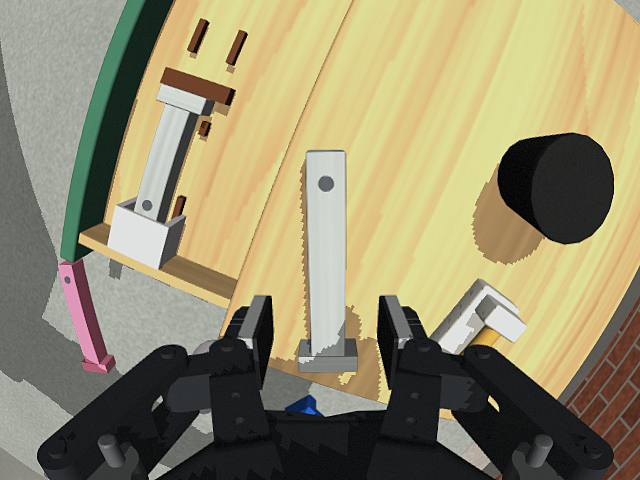

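```bash
python3 -m crank '{"travel":[[0.02,0.02,0.5],[0.02,0.02,1],[0.02,0.02,1.4],[0.02,0.02,1.52],[0.02,0.02,1.52]],"turn":[-0.01,-0.01,-0.01,-0.01,-0.01]}'
python3 -m crank '{"travel":[[0,0,0],[0,0,0],[0,0,0],[0,0,0],[0,0,0]],"turn":[0,0,0,0,0]}' 12 40
python3 -m crank '{"travel":[[0,0,0],[0,0,-0.5],[0,0,-1],[0,0,-1],[0,0,-1]],"turn":[0,0,0,0,0]}'
python3 - <<'E'
from h import *
go([0.5408+.018*.054,.0583-.018,0.148],0.054)
E
```

```text
clock: 10.62
tcp_pos: [0.6742, -0.0722, 0.1061]
orientation: [-0.002, 0.527, 0.85, -0.001]
wrist_force: [0.4, 0.0, -0.9]
finger_gap: 0.0447
clock: 11.03
tcp_pos: [0.6764, -0.0726, 0.1095]
orientation: [0.001, 0.527, 0.85, 0.0]
wrist_force: [-0.4, -0.7, 6.0]
finger_gap: 0.0191
clock: 11.45
tcp_pos: [0.6762, -0.0725, 0.1482]
orientation: [0.001, 0.527, 0.85, 0.0]
wrist_force: [-0.7, 0.6, -3.9]
finger_gap: 0.0191
travel [4.021, -1.755, -0.003] turn 0.407
```

```bash
python3 -m crank '{"travel":[[0.8,-0.35,0],[1.6,-0.7,0],[2.4,-1.05,0],[3.2,-1.4,0],[4.02,-1.75,0]],"turn":[0,0,0,0,0]}' >/dev/null
python3 -m crank '{"travel":[[0,0,0],[0,0,0],[0,0,0],[0,0,0],[0,0,0]],"turn":[0.12,0.24,0.36,0.41,0.41]}' 
python3 -m crank '{"travel":[[0,0,0.4],[0,0,0.8],[0,0,1.2],[0,0,1.4],[0,0,1.4]],"turn":[0,0,0,0,0]}'
python3 - <<'E'
from h import *
go([0.5408+.018*.054,.0583-.018,0.08],0.054)
c=read_camera("wrist"); np.savez("w8.npz",**c); cv2.imwrite("pics/w8.png",c["image"][:,:,::-1])
E
```

```text
clock: 12.28
tcp_pos: [0.54, 0.0408, 0.1459]
orientation: [-0.001, 0.689, 0.725, -0.001]
wrist_force: [-0.6, 0.6, -3.1]
finger_gap: 0.0194
clock: 12.7
tcp_pos: [0.5388, 0.0406, 0.0887]
orientation: [-0.002, 0.689, 0.725, -0.002]
wrist_force: [-0.4, 0.6, -3.3]
finger_gap: 0.019
travel [-0.012, 0.074, 0.217] turn -0.002
```

```bash
python3 -m crank '{"travel":[[0,0,0.1],[0,0,0.2],[0,0,0.2],[0,0,0.2]],"turn":[0,0,0,0]}'
python3 - <<'E'
from h import *
go([0.5408+.018*.054,.0583-.018,0.08],0.054)
c=read_camera("wrist"); np.savez("w8.npz",**c); im=c["image"]; cv2.imwrite("pics/w8.png",im[:,:,::-1])
H,S,V=cv2.split(cv2.cvtColor(im,cv2.COLOR_RGB2HSV)); z=get_state()["tcp_pos"][2]+.0175
m=(S<40)&(V>185); m[:,:240]=0; m[:,420:]=0
for k in blobs(im,m,200):
    p=k.reshape(-1,2); print(p.min(0),p.max(0))
    for zz in(.085,z):
        w=cast(c,p,zz,True)[:,:2].astype(np.float32); r=cv2.minAreaRect(w); print(" z%.3f"%zz,np.round(r[0],4),np.round(r[1],4),round(r[2],1),np.round(cv2.boxPoints(r),4).tolist())
E
```

```text
clock: 13.08
tcp_pos: [0.5414, 0.0405, 0.084]
orientation: [0.0, 0.689, 0.725, 0.0]
wrist_force: [0.3, 0.2, -3.4]
finger_gap: 0.0191
travel [-0.006, 0.009, 0.099] turn -0.003
[297 163] [353 383]
 z0.085 [0.5403 0.0524] [0.0222 0.1025] 3.1 [[0.5264999866485596, 0.10300000011920929], [0.5320000052452087, 0.0006000000284984708], [0.5541999936103821, 0.0017999999690800905], [0.5486000180244446, 0.10409999638795853]]
 z0.102 [0.54   0.0597] [0.0196 0.0906] 3.1 [[0.5277000069618225, 0.10440000146627426], [0.5325999855995178, 0.014000000432133675], [0.5522000193595886, 0.014999999664723873], [0.5472999811172485, 0.1054999977350235]]
[271  58] [388 144]
 z0.085 [0.5384 0.1279] [0.0444 0.0333] 3.3 [[0.5152999758720398, 0.14319999516010284], [0.5171999931335449, 0.10999999940395355], [0.5616000294685364, 0.11259999871253967], [0.5595999956130981, 0.14579999446868896]]
 z0.102 [0.5383 0.1265] [0.0393 0.0294] 3.3 [[0.517799973487854, 0.14000000059604645], [0.5195000171661377, 0.11060000211000443], [0.5587000250816345, 0.11289999634027481], [0.5569999814033508, 0.14229999482631683]]
[240   0] [419  41]
 z0.085 [0.5368 0.1608] [0.0692 0.0177] 4.2 [[0.5016000270843506, 0.1670999974012375], [0.5029000043869019, 0.14949999749660492], [0.5720000267028809, 0.15449999272823334], [0.5706999897956848, 0.1720999926328659]]
 z0.102 [0.5368 0.1555] [0.0612 0.0156] 4.2 [[0.5058000087738037, 0.16110000014305115], [0.5069000124931335, 0.14550000429153442], [0.5679000020027161, 0.14990000426769257], [0.5667999982833862, 0.1655000001192093]]
```

```bash
python3 -m crank '{"travel":[[0,0.03,0.05],[0,0.03,0.1],[0,0.03,0.15],[0,0.03,0.2],[0,0.03,0.2]],"turn":[0,0,0,0,0]}' 
python3 -m crank '{"travel":[[0,0,0.08],[0,0,0.16],[0,0,0.22],[0,0,0.22]],"turn":[0,0,0,0]}'
python3 - <<'E'
from h import *
go([0.5408+.018*.054+.001,.0583-.018,0.066],0.054)
E
```

```text
clock: 13.55
tcp_pos: [0.5426, 0.0407, 0.0759]
orientation: [0.0, 0.689, 0.725, 0.0]
wrist_force: [-0.8, 1.1, -0.5]
finger_gap: 0.019
clock: 13.88
tcp_pos: [0.5431, 0.0414, 0.067]
orientation: [0.0, 0.689, 0.725, 0.001]
wrist_force: [-0.4, 6.1, 4.1]
finger_gap: 0.0189
travel [-0.026, -0.009, 0.025] turn -0.002
```

```bash
cat > nose.py <<'E'
from h import *
c=read_camera("wrist"); im=c["image"]; cv2.imwrite("pics/n%.2f.png"%get_state()["clock"],im[:,:,::-1])
H,S,V=cv2.split(cv2.cvtColor(im,cv2.COLOR_RGB2HSV))
m=(S<40)&(V>160); m[:,:270]=0; m[:,390:]=0; m[:60]=0
for r in range(110,340,12):
    x=np.flatnonzero(m[r]); 
    if len(x)<10: print(r,"-"); continue
    a,b=x.min(),x.max()+1; out=[]
    for z in (.062,.072,.082,.092,.102):
        w=cast(c,[[a,r],[b,r]],z,True); out.append(np.linalg.norm(w[0]-w[1])*1e3)
    zz=np.interp(-19.7,-np.array(out),[.062,.072,.082,.092,.102]) ; w=cast(c,[[(a+b)/2,r]],zz,True)[0]
    print(r,a,b,"z%.4f"%zz,np.round(w[:2],4))
E
python3 nose.py
```

```text
110 270 390 z0.1020 [0.5399 0.1228]
122 270 390 z0.1020 [0.5401 0.1193]
134 270 390 z0.1020 [0.5403 0.1158]
146 270 390 z0.1020 [0.5405 0.1122]
158 -
170 298 352 z0.0753 [0.5396 0.1024]
182 299 352 z0.0735 [0.5401 0.0977]
194 298 352 z0.0769 [0.5401 0.0938]
206 298 352 z0.0779 [0.5403 0.0895]
218 298 352 z0.0789 [0.5405 0.0853]
230 298 352 z0.0801 [0.5407 0.081 ]
242 299 352 z0.0789 [0.5412 0.0761]
254 299 352 z0.0802 [0.5414 0.0719]
266 299 351 z0.0791 [0.5415 0.0667]
278 299 351 z0.0807 [0.5417 0.0625]
290 299 351 z0.0824 [0.5419 0.0582]
302 300 351 z0.0816 [0.5424 0.0528]
314 301 350 z0.0783 [0.5428 0.0458]
326 301 350 z0.0803 [0.543  0.0414]
338 287 365 z0.1020 [0.5427 0.0491]
```

```bash
python3 -m crank '{"travel":[[0.08,0,0],[0.16,0,0],[0.24,0,0.04],[0.32,0,0.08],[0.32,0,0.08]],"turn":[0,0,0,0,0]}' 
python3 -m crank '{"travel":[[0.07,0,0],[0.14,0,0],[0.2,0,0],[0.2,0,0]],"turn":[0,0,0,0]}'
python3 - <<'E'
from h import *
go([0.5408+.001,.0625,0.06],0.054)
E
python3 nose.py | sed -n '4,12p'
```

```text
clock: 14.35
tcp_pos: [0.5413, 0.0534, 0.0629]
orientation: [-0.0, 0.689, 0.725, -0.001]
wrist_force: [0.2, -2.8, -2.1]
finger_gap: 0.0185
clock: 14.68
tcp_pos: [0.5409, 0.0599, 0.0633]
orientation: [0.001, 0.689, 0.725, -0.002]
wrist_force: [-0.6, -6.8, -2.2]
finger_gap: 0.0192
travel [0.063, 0.025, 0.081] turn -0.004
146 270 390 z0.1020 [0.5385 0.1311]
158 270 390 z0.1020 [0.5387 0.1277]
170 270 390 z0.1020 [0.5388 0.1243]
182 270 390 z0.1020 [0.539  0.1209]
194 270 390 z0.1020 [0.5392 0.1174]
206 -
218 298 352 z0.0750 [0.5384 0.1038]
230 298 352 z0.0761 [0.5387 0.0996]
242 298 352 z0.0774 [0.5389 0.0955]
```

```bash
python3 -m crank '{"travel":[[0.06,0.02,0],[0.12,0.02,0],[0.12,0.02,0]],"turn":[0,0,0]}' 
python3 -m crank '{"travel":[[0.01,0,0.06],[0.02,0,0.12],[0.02,0,0.18],[0.02,0,0.24],[0.02,0,0.24]],"turn":[0,0,0,0,0]}' 
python3 nose.py | sed -n '7,20p'
```

```text
clock: 14.98
tcp_pos: [0.5415, 0.064, 0.0633]
orientation: [0.001, 0.689, 0.724, -0.002]
wrist_force: [-1.5, -8.9, -2.6]
finger_gap: 0.0193
clock: 15.4
tcp_pos: [0.5431, 0.0632, 0.0548]
orientation: [0.003, 0.69, 0.724, -0.002]
wrist_force: [0.2, -15.0, 3.1]
finger_gap: 0.019
182 270 390 z0.1020 [0.541  0.1256]
194 270 390 z0.1020 [0.5411 0.1224]
206 270 390 z0.1020 [0.5413 0.1192]
218 270 390 z0.1020 [0.5415 0.1159]
230 -
242 297 353 z0.0734 [0.5409 0.1002]
254 297 352 z0.0725 [0.541  0.0954]
266 298 352 z0.0716 [0.5414 0.0905]
278 298 352 z0.0731 [0.5416 0.0864]
290 299 351 z0.0700 [0.5419 0.0802]
302 299 351 z0.0718 [0.5421 0.076 ]
314 301 350 z0.0660 [0.5427 0.0677]
326 301 350 z0.0681 [0.543  0.0633]
338 287 365 z0.1020 [0.5422 0.0789]
```

```bash
python3 -m crank '{"travel":[[-0.05,0,0.02],[-0.1,0,0.02],[-0.1,0,0],[-0.1,0,0],[-0.1,0,0]],"turn":[0,0,0,0,0]}' 34
python3 -m crank '{"travel":[[0,0,-0.2],[0,0,-0.8],[0,0,-1.6],[0,0,-2.4],[0,0,-3.2]],"turn":[0,0,0,0,0]}'
python3 -m crank '{"travel":[[-0.7,0,-0.3],[-1.4,0,-0.6],[-2,0,-0.9],[-2,0,-0.9],[-2,0,-0.9]],"turn":[0,0,0,0,0]}'
python3 - <<'E'
from h import *
c=read_camera("wrist"); im=c["image"]; np.savez("w9.npz",**c)
cv2.imwrite("pics/w9.png",im[:,:,::-1])
E
```

```text
clock: 15.87
tcp_pos: [0.5421, 0.0633, 0.0541]
orientation: [-0.0, 0.689, 0.725, 0.0]
wrist_force: [-0.3, 0.6, -0.1]
finger_gap: 0.0343
clock: 16.28
tcp_pos: [0.5416, 0.0633, 0.1839]
orientation: [-0.0, 0.689, 0.725, 0.0]
wrist_force: [1.5, -0.7, -0.6]
finger_gap: 0.0342
clock: 16.7
tcp_pos: [0.5467, -0.0177, 0.2193]
orientation: [0.001, 0.69, 0.724, 0.001]
wrist_force: [-0.7, -0.8, -1.0]
finger_gap: 0.0339
```

View pics/w9.png

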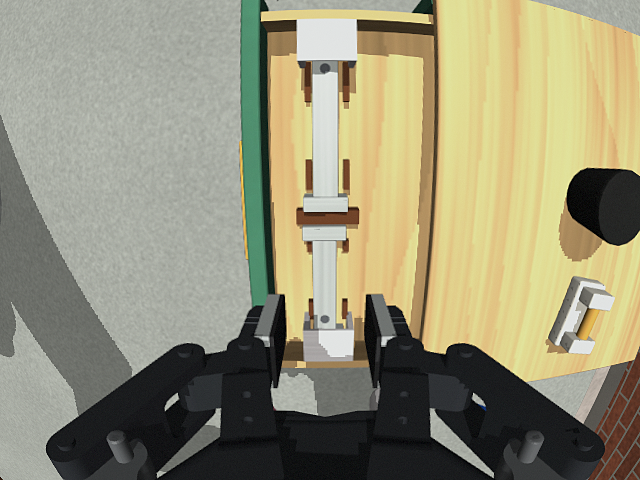

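```bash
python3 -m crank '{"travel":[[0.1,-0.8,0],[0.3,-1.6,0],[0.4,-2.4,0],[0.4,-3.0,0],[0.4,-3.0,0]],"turn":[0,0,0,0,0]}' 0
python3 -m crank '{"travel":[[0,0,0.8],[0,0,1.6],[0,0,2.4],[0,0,3.2],[0,0,4.0]],"turn":[0,0,0,0,0]}' 0
python3 -m crank '{"travel":[[0,0.1,0],[0,0.2,0],[0,0.3,0],[0,0.4,0],[0,0.5,0]],"turn":[0,0,0,0,0]}' 0
python3 -m crank '{"travel":[[0,0.1,0],[0,0.2,0],[0,0.3,0],[0,0.4,0],[0,0.5,0]],"turn":[0,0,0,0,0]}' 0
python3 -m crank '{"travel":[[0,0.1,0],[0,0.2,0],[0,0.3,0],[0,0.4,0],[0,0.5,0]],"turn":[0,0,0,0,0]}' 0
python3 - <<'E'
from h import *
go([0.59,.0065,0.055],0.054)
E
```

```text
clock: 17.17
tcp_pos: [0.42, -0.005, 0.2172]
orientation: [-0.002, 0.688, 0.726, -0.001]
wrist_force: [-0.2, -0.0, -0.5]
finger_gap: -0.0
clock: 17.58
tcp_pos: [0.4253, -0.0059, 0.0565]
orientation: [-0.0, 0.688, 0.725, 0.0]
wrist_force: [0.6, 0.1, 0.2]
finger_gap: -0.0
clock: 18.0
tcp_pos: [0.448, -0.0062, 0.06]
orientation: [0.002, 0.689, 0.725, 0.001]
wrist_force: [-0.2, 0.8, 0.2]
finger_gap: 0.0001
clock: 18.42
tcp_pos: [0.4655, -0.005, 0.0581]
orientation: [-0.0, 0.689, 0.725, -0.0]
wrist_force: [-4.0, -0.2, 1.6]
finger_gap: -0.0003
clock: 18.83
tcp_pos: [0.4856, -0.0039, 0.0579]
orientation: [-0.0, 0.689, 0.725, -0.0]
wrist_force: [-2.6, 0.3, 0.4]
finger_gap: -0.0004
travel [0.126, 2.62, 0.072] turn -0.003
```

```bash
for i in 1 2 3 4; do python3 -m crank '{"travel":[[0.01,0.1,0],[0.01,0.2,0],[0.02,0.3,0],[0.03,0.4,0],[0.03,0.5,0]],"turn":[0,0,0,0,0]}' 0|grep -E "tcp|force"; done
python3 -m crank '{"travel":[[0,0.06,0],[0,0.12,0],[0,0.18,0],[0,0.24,0],[0,0.3,0]],"turn":[0,0,0,0,0]}'|grep -E "tcp|force"
```

```text
tcp_pos: [0.5057, -0.0018, 0.058]
wrist_force: [-2.3, -3.0, -1.3]
tcp_pos: [0.5257, 0.0006, 0.0581]
wrist_force: [-1.2, -1.2, 0.1]
tcp_pos: [0.5456, 0.0028, 0.0581]
wrist_force: [-1.6, -1.2, 0.6]
tcp_pos: [0.5654, 0.005, 0.0581]
wrist_force: [-1.3, -0.9, 0.2]
tcp_pos: [0.5772, 0.0056, 0.0581]
wrist_force: [-1.7, 0.2, -0.5]
```

```bash
for i in 1 2; do python3 -m crank '{"travel":[[0,0.04,0],[0,0.08,0],[0,0.12,0],[0,0.16,0],[0,0.2,0]],"turn":[0,0,0,0,0]}'|grep -E "tcp|force"; done
```

```text
tcp_pos: [0.5851, 0.006, 0.0581]
wrist_force: [-1.6, 0.2, 1.6]
tcp_pos: [0.5913, 0.0064, 0.0579]
wrist_force: [-9.7, 0.1, 8.3]
```

```bash
python3 -m crank '{"travel":[[0,0.05,0],[0,0.1,0],[0,0.1,0]],"turn":[0,0,0]}'|grep -E "tcp|force"
python3 -m crank '{"travel":[[0,-0.2,0],[0,-0.6,0],[0,-1.2,0],[0,-1.8,-0.3],[0,-2.2,-0.6]],"turn":[0,0,0,0,0]}'
python3 -m crank '{"travel":[[0,-0.8,-0.8],[0,-1.6,-1.6],[0,-2.4,-2.4],[0,-2.4,-3.2],[0,-2.4,-3.5]],"turn":[0,0,0,0,0]}'
python3 - <<'E'
from h import *
c=read_camera("top"); im=c["image"]; cv2.imwrite("pics/t2.png",im[:,:,::-1])
H,S,V=cv2.split(cv2.cvtColor(im,cv2.COLOR_RGB2HSV))
m=(H>60)&(H<90)&(S>80); m[:220]=0;m[330:]=0;m[:,:230]=0;m[:,420:]=0   # green front
for k in blobs(im,m,30):
    b=cv2.boxPoints(cv2.minAreaRect(k)); print("green",np.round(b,1).tolist(),np.round(cast(c,b,.088)[:,:2],4).tolist())
m=(H>15)&(H<35)&(S>150); m[:235]=0;m[330:]=0;m[:,:290]=0;m[:,360:]=0
for k in blobs(im,m,15): print("brass",k.reshape(-1,2).min(0),k.reshape(-1,2).max(0),np.round(cast(c,[k.reshape(-1,2).mean(0)],.065),4))
s=get_state(); print(s["wrist_force"],s["clock"])
E
```

```text
tcp_pos: [0.5914, 0.0064, 0.0577]
wrist_force: [-16.2, -1.4, 12.9]
clock: 22.42
tcp_pos: [0.507, 0.002, 0.0815]
orientation: [-0.001, 0.689, 0.725, -0.001]
wrist_force: [0.4, 0.7, 0.5]
finger_gap: 0.0001
clock: 22.83
tcp_pos: [0.4134, -0.0033, 0.2273]
orientation: [0.003, 0.689, 0.725, 0.002]
wrist_force: [1.2, -0.4, -0.1]
finger_gap: -0.0003
green [[243.8000030517578, 245.1999969482422], [398.0, 232.5], [398.5, 238.6999969482422], [244.3000030517578, 251.3000030517578]] [[0.6138, 0.1728], [0.6318, -0.1593], [0.6185, -0.1599], [0.6004, 0.1719]]
[ 1.56118501 -0.23071605  2.27153656] 22.8833
```

Run:
```python
from h import *
c=read_camera("wrist"); im=c["image"]; hsv=cv2.cvtColor(im,cv2.COLOR_RGB2HSV); cv2.imwrite("pics/w10.png",im[:,:,::-1]); H,S,V=cv2.split(hsv)
print("cam",np.round(-c["R"].T@c["t"],3))
for r in (130,160,190,220):
    g=np.flatnonzero((H[r]>55)&(H[r]<95)&(S[r]>60)&(np.arange(640)>330)); 
    print(r,[ (x,*map(int,hsv[r,x])) for x in range(g.min()-14,g.max()+8,3)] if len(g) else None)
    if len(g): print("  green L z.088",np.round(cast(c,[[g.min(),r]],.088,True)[0,:2],4),"R z.105",np.round(cast(c,[[g.max()+1,r]],.105,True)[0,:2],4))
```

```text
cam [0.41  0.072 0.372]
130 [(504, 48, 13, 198), (507, 34, 11, 160), (510, 40, 12, 124), (513, 43, 14, 126), (516, 40, 12, 131), (519, 78, 127, 44), (522, 74, 108, 45), (525, 71, 110, 44), (528, 74, 112, 48), (531, 80, 104, 49), (534, 74, 92, 47), (537, 77, 105, 46), (540, 76, 117, 48), (543, 74, 136, 47), (546, 73, 105, 51), (549, 75, 130, 43), (552, 75, 112, 144), (555, 75, 111, 151), (558, 74, 114, 152), (561, 76, 116, 149), (564, 16, 122, 186), (567, 5, 255, 18)]
  green L z.088 [0.5722 0.0891] R z.105 [0.6075 0.0954]
160 [(502, 44, 14, 200), (505, 43, 14, 164), (508, 45, 12, 124), (511, 43, 14, 124), (514, 35, 12, 127), (517, 74, 128, 42), (520, 73, 113, 43), (523, 75, 125, 45), (526, 74, 112, 48), (529, 73, 120, 49), (532, 76, 133, 44), (535, 72, 117, 48), (538, 72, 104, 49), (541, 74, 103, 52), (544, 75, 104, 44), (547, 77, 121, 38), (550, 75, 112, 143), (553, 75, 114, 152), (556, 75, 115, 151), (559, 76, 116, 149), (562, 17, 123, 185), (565, 18, 115, 199)]
  green L z.088 [0.5732 0.0637] R z.105 [0.6088 0.0702]
190 [(500, 43, 12, 196), (503, 46, 14, 199), (506, 45, 12, 123), 
[... 247 characters left out ...]
 73, 109, 49), (548, 74, 110, 156), (551, 75, 116, 150), (554, 75, 110, 149), (557, 77, 124, 150), (560, 17, 117, 188), (563, 12, 164, 28)]
  green L z.088 [0.575  0.0382] R z.105 [0.6099 0.0447]
220 [(496, 43, 13, 139), (499, 45, 13, 122), (502, 43, 14, 126), (505, 42, 10, 127), (508, 34, 15, 120), (511, 74, 137, 41), (514, 74, 119, 45), (517, 79, 105, 46), (520, 75, 122, 46), (523, 19, 170, 87), (526, 20, 169, 83), (529, 25, 150, 242), (532, 73, 117, 35), (535, 73, 98, 47), (538, 76, 114, 49), (541, 74, 111, 46), (544, 74, 113, 149), (547, 75, 111, 152), (550, 75, 113, 151), (553, 76, 124, 154), (556, 17, 126, 206), (559, 94, 25, 70)]
  green L z.088 [0.5756 0.0119] R z.105 [0.6122 0.0188]
```

Run:
```python
from h import *
c=read_camera("wrist"); im=c["image"]; hsv=cv2.cvtColor(im,cv2.COLOR_RGB2HSV)
print([(x,*map(int,hsv[220,x])) for x in range(552,590,1)])
w=lambda x,z:np.round(cast(c,[[x,220]],z,True)[0,:2],4)
print("top outer",w(544,.088),"top inner",w(556,.088)); 
for x in (556,558,560,564,568): print(x,w(x,.105),w(x,.088))
```

```text
[(552, 75, 111, 149), (553, 74, 110, 151), (554, 75, 115, 153), (555, 78, 134, 147), (556, 27, 79, 135), (557, 16, 126, 202), (558, 16, 78, 111), (559, 101, 31, 65), (560, 102, 18, 70), (561, 20, 68, 68), (562, 18, 126, 79), (563, 17, 111, 85), (564, 18, 117, 85), (565, 19, 118, 91), (566, 17, 114, 85), (567, 18, 114, 114), (568, 17, 115, 207), (569, 19, 113, 240), (570, 23, 97, 241), (571, 23, 98, 238), (572, 24, 94, 238), (573, 26, 85, 238), (574, 27, 83, 238), (575, 27, 84, 238), (576, 27, 84, 238), (577, 27, 84, 238), (578, 26, 86, 238), (579, 26, 89, 238), (580, 25, 92, 239), (581, 24, 92, 238), (582, 25, 91, 238), (583, 26, 87, 238), (584, 26, 87, 238), (585, 26, 88, 237), (586, 26, 87, 238), (587, 26, 88, 238), (588, 25, 94, 238), (589, 25, 90, 239)]
top outer [0.6103 0.0152] top inner [0.6242 0.0162]
556 [0.6112 0.0195] [0.6242 0.0162]
558 [0.6135 0.0197] [0.6265 0.0163]
560 [0.6157 0.0199] [0.6289 0.0165]
564 [0.6203 0.0202] [0.6338 0.0169]
568 [0.6249 0.0205] [0.6387 0.0172]
```

```bash
python3 -c "
from workcell import *
print(hand_in())"
```

```text
the job is handed in; nothing more can be done
None
```

Both pins are stowed in their own compartments, the drawer is shut and the job is handed in, at about 23 s on the robot's clock.

- **Pins:** I gripped each one at mid-length and tilted it nose-down by pressing its head on the middle wall. For the long pin I pressed on the short pin's head, which was already in place. Then I pushed the nose under the hood against the sprung stop, lowered the head behind the wall and let go.
- **Check with the drawer open:** The last wrist picture showed one head on each side of the wall and both noses under their hoods, lying about level. Before release, the long pin's top read about 22 mm above the drawer floor, as it should when flat. I judged the short pin only by eye.
- **Drawer:** I pushed it shut by the brass pull for about 132 mm, until it stopped with the push force at 16 N and no more movement. The wrist camera put the drawer front's inner face about 1 mm from the cabinet front.
- **Disagreement:** The top camera suggested a gap nearer 5 mm. I trusted the closer wrist view and the hard stop.
- **Not checked:** I could not see the pins after shutting the drawer. I made no final measurement of the flask, fuse holder or bung. No move went near them, and no force readings suggested a collision. The arm ended clear of everything.

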